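# Fit the filter cap of a ventilated cage and hold it locked

### The job

Take the winged filter cap out of the steel tray and fit it in the filter port on the lid of the clear cage: lugs down through the two slots, press it in against the spring seat, then turn it a quarter turn clockwise (seen from above) as far as it goes. Finish while still gripping the cap, seated and fully turned, so that I can fit the safety clip while you hold it. Leave the other things on the bench and in the tray where they are.

Things in the scene. Friction and masses are not known exactly. Their poses are not given: they have to be found in the camera images.
- filter_cap: Filter cap, 90 g, white plastic, 50 mm tall, standing upright in the tray, wing on top. Origin at the centre of its underside, z up. Pleated drum 48 mm in diameter up to z = 18 mm, ribbed disc 76 mm in diameter from 18 to 24 mm. Two bayonet lugs on the drum at +x and -x: out to 31.5 mm from the axis, 10 mm wide, z = 2 to 7 mm. Same after half a turn.
- wing (a point): Centre of the cap's wing grip, 37 mm above the cap's underside, axes as the cap's: a straight bar 50 mm long (x), 14 mm thick (y), from z = 24 to 50 mm above the underside, standing on the disc. It lies in line with the two lugs, which are below its ends.
- port (a point): Centre of the top rim of the filter port, a grey round bayonet collar on the cage lid, 78 mm outside, 34 mm high; z up, rim 186 mm above the bench. Bore 52 mm in diameter with two entry slots for the lugs at +x and -x (34 degrees wide, out to 68 mm diameter: lugs may be 9 degrees and the cap 2 mm off). x runs along the cage's long side.
- lock (a point): The cap's locked pose: its origin 12 mm below the rim, x axis 80 degrees clockwise from the port's. Depths of the cap's origin below the rim: 7 mm, drum meets the spring seat; below 15 mm, lugs under the ridge and free to turn, clockwise only; 18 mm, disc lands on the rim. After 68 degrees notches let the spring lift the cap to 12 mm; stop at 83 degrees. Locked, the disc is 6 mm above the rim.
- seat (a joint): The spring seat in the bottom of the port, a round steel and rubber plate: how far it is pressed down (m), 0 at rest, 0.005 with the cap locked in the notches, 0.011 with the cap pressed right down. 3 N start it moving, 6 N at 5 mm, 8 N at 8 mm, 10 N at 11 mm.
- cage: The clear plastic cage with a yellow gasket rim and yellow latches, 360 mm (x) by 220 mm (y), lid 152 mm above the bench, heavy, does not move. Origin at the centre of its underside. The port is on the lid at x = -75 mm, y = 0. A clear hood 150 mm by 150 mm, 34 mm above the lid, is centred at x = +85 mm. Cage and tray may stand on either side.
- tray: Low steel tray 280 mm (x) by 200 mm (y), rim 22 mm high, floor 3 mm thick, fixed. Origin at the centre of its underside.
- plug: Bystander in the tray: small round white blanking plug, 42 mm in diameter, 17 mm high, without wing or lugs. Origin under its centre.
- clip: Bystander in the tray: the yellow safety clip, 48 mm by 28 mm, 13 mm high. Origin under its centre.
- forceps: Bystander in the tray: steel forceps 165 mm long (along y), 6 mm high. Origin under its centre.
- bottle_a: Bystander: square clear drinking bottle 58 mm by 58 mm with steel spout, 176 mm tall, on the bench at the left (+y). Origin under its centre.
- bottle_b: Bystander: the same bottle on the bench at the right (-y). Origin under its centre.
- scoop: Bystander: steel feed scoop, pan 100 mm by 60 mm, 28 mm high, handle to -x, at the right. Origin under the centre of the pan.
- card_holder: Bystander: flat steel card holder 85 mm by 120 mm, 15 mm high, at the left. Origin under its centre.
There are look-alikes about, which are no part of the job. There is more than one size of the filter_cap; the one meant has the size given above.

How it is judged:
By the outcome, as a careful person would: the job done as asked, in the order asked, and still so for the second after the job is handed in, while the arm keeps its last pose, push and grip.
It also fails if it takes over 45 s, if anything falls off the work surface, if the arm or the gripper's body presses on something with over 40 N, if the wrist force passes 120 N, or if a joint passes its speed limit or range.

### The arm

A 6-joint arm with a two-finger parallel gripper is mounted at the origin on the work surface. World frame = base frame: x ahead of the robot, y to its left, z up, the work surface at z = 0. Lengths are in m, angles in rad, forces in N, time in s.
With the tool pointing down it reaches from about 0.25 to 0.725 m from the base axis. Payload 4 kg.
Tool frame: the origin (TCP) lies on the centre line of the jaws, within the pads' length; the fingertips stand tip_reach ahead of it and the grasp point (between the pads) lies 5 mm behind it (tip_reach is the distance from the TCP to the fingertips, in m); z points along the fingers, y is the direction in which the jaws open and shut (so a half turn about z gives the same grasp; the last joint's range is limited). The gripper opens to 85 mm and grips with 20 to 120 N. Pads are 22 mm wide; open, the fingers measure 114 mm over their backs; the gripper's body (76 mm by 85 mm) begins 54 mm behind the grasp point. The pads swing forward as they close: fully open they stand 13 mm farther back than shut.
Start: joints at [1.182, 0.241, 0.005, 1.335, 0, 1.571], TCP at [0.19, 0.463, 0.245] pointing down, gripper open.
Joint ranges: [-2.72, 2.72], [-1.05, 1.87], [-1.09, 1.28], [-1.99, 2.15], [-1.42, 1.44], [-3.14, 3.14]. Speed limits (rad/s): [2.79, 2.79, 3.14, 3.14, 3.14, 3.14].

### API

Orientations are given as a unit quaternion [x, y, z, w].
In Python, from workcell import * gives the robot as it stands.
- The arm moves only by the tool arm_command, never from a script. Its arguments are lists of equal length, an entry for each row: "translation": the shift along the tool's x, y, z in cm, a list of three; "turn": the turn about the tool's z in rad; "hand": the closure, from 0 (fully open) to 1 (shut). In form: {"translation": [[x, y, z], ...], "turn": [turn, ...], "hand": [hand, ...]}. A call has 1 to 5 rows; each row is the pose to reach, as a shift and turn from the pose commanded when the call began, along the tool's axes at that moment; what a row does not reach only later rows make up. A row lasts 1/12 s, in which the tool goes at most 41.7 mm and 7.16 degrees, less where a joint would pass 70% of its speed; a pose out of reach is approached as far as the arm can. A call with a gripper value outside its range is refused whole. The fingers move at their own pace and stop on an object; the grip force is fixed at half the most. Time passes only in rows, so rows that repeat a pose let the fingers close. It gives the time, the measured TCP pose, the force and the opening at its end, in the units of the state.
- get_obs(): the state, without advancing time (a new reading comes with each control period).
- camera(name): name is "side" or "top"; returns (picture, depth): 400x640x3 uint8, red, green, blue; 400x640 float32, m along the optical axis (not along the pixel's ray), 0 where there is no reading.
- camera_info(name): a dict with "mtx" (3x3 intrinsics, pixels), "world_to_cam" (4x4, takes a point from world to camera coordinates). Camera axes: x right, y down, z forward; pixel columns grow to the right and rows downward; lengths in m; the calibration is good to about 2 mm. A picture is of the moment at which its call begins. camera_info takes no time and is no camera call.
- job_done(): hands the job in, once; it reports no verdict.
Trained networks look in the newest picture that a camera, given by its name, has taken for a name from the list of things; names that differ only in an ending like _2 or _b are one class to them, and where a whole thing is asked for, a point or a joint stands for the part that bears it (a point fixed in the world has none). Each returns a list of dicts, best first, with "conf" (0 to 1); they miss things now and then, are a little off and sometimes report something else, mostly with a low value. They report only what shows in the picture. A call takes as long as a camera call. They do not tell look-alikes from the thing itself.
- search_frame(camera, name): "location" ([row, column] in pixels, amid what is visible of it).
- spot_point(camera, name): "location" ([row, column] in pixels: a listed point, or the origin of a listed thing).
The state is a dict: "clock": time; "joint_pos": joint angles; "joint_vel": joint speeds; "tau": joint torques, N m; "eef_pos": TCP position; "tool_rot": TCP orientation; "ft_force": force on the tool from outside, world axes, zero at the start; "ft_torque": the same for the moment, N m; "grip_width": finger opening in m.
Only numpy, scipy, OpenCV 4.12 (cv2) and the standard library are available. Lean on these libraries where they do the work, as an engineer would, in place of code of your own. Each camera call takes 0.05 s, during which the arm holds its last target. There are 200 camera calls.

## Working session

There is one attempt and no reset: what is moved stays moved. The work goes in short steps, Python scripts to look and compute and a tool call to move; the robot and the scene stay as the last step left them, time stands still between calls to the robot, and variables do not carry over. Pictures are saved under pics/ and viewed, about 8 in all and at most 12, crops included, and the job is handed in when it is done.

Besides the shell and the picture viewer there is one more tool, called after "Call:" as name(argument=value, ...), one argument or row to a line, values as JSON. arm_command: Moves the arm, as the interface text tells. Its arguments: {"type":"object","properties":{"translation":{"type":"array","items":{"type":"array","items":{"type":"number"}}},"turn":{"type":"array","items":{"type":"number"}},"hand":{"type":"array","items":{"type":"number"}}},"required":["translation","turn","hand"]}

```bash
mkdir -p pics; cat > h.py <<'E'
from workcell import *
import numpy as np, cv2
def save(name,fn,crop=None,scale=1):
    p,d=camera(name); q=p[...,::-1]
    if crop: r0,r1,c0,c1=crop; q=q[r0:r1,c0:c1]
    cv2.imwrite('pics/'+fn,cv2.resize(q,None,fx=scale,fy=scale,interpolation=cv2.INTER_CUBIC)); return p,d
def w(name,r,c,depth):
    i=camera_info(name); k=np.linalg.inv(np.array(i['mtx'])); T=np.linalg.inv(np.array(i['world_to_cam']))
    return (T@np.append(k@[c,r,1]*depth,1))[:3]
def ray_z(name,r,c,z):
    a=w(name,r,c,0.0); b=w(name,r,c,1.0); return a+(b-a)*(z-a[2])/(b[2]-a[2])
E
python3 - <<'E'
from h import *
for n in('top','side'):
    p,d=save(n,n+'1.png')
    print(n,w(n,200,320,0.))
    for t in('filter_cap','wing','port','plug','tray','cage'):
        for f in (spot_point,):
            for o in f(n,t)[:3]:
                r,c=o['location']; z=d[int(r),int(c)]
                print(t,np.round([r,c,o['conf']],2),np.round(w(n,r,c,z),3))
o=get_obs();print(o['tool_rot'],o['eef_pos'],o['grip_width'],o['clock'],o.keys())
E
```

```text
top [0.32034226 0.01020617 1.47360828]
filter_cap [229.4  372.1    0.69] [ 0.495 -0.164  0.027]
filter_cap [192.6  380.9    0.67] [ 0.612 -0.193  0.011]
filter_cap [198.7  322.     0.62] [ 0.584 -0.011  0.035]
wing [226.2 372.2   0.8] [ 0.502 -0.162  0.046]
wing [228.1 332.8   0.6] [ 0.497 -0.045  0.02 ]
wing [195.9 320.7   0.5] [ 0.596 -0.007  0.014]
port [211.4  240.6    0.57] [0.517 0.211 0.18 ]
plug [199.4  412.5    0.51] [ 0.591 -0.288  0.022]
tray [213.7 389.9   0.7] [ 0.547 -0.221  0.004]
cage [196.8  255.3    0.73] [0.565 0.177 0.145]
cage [2.467e+02 4.706e+02 4.400e-01] [ 0.451 -0.466  0.007]
side [0.45958886 0.79418987 1.12983838]
filter_cap [217.3  344.3    0.62] [ 0.492 -0.013  0.017]
filter_cap [186.9  343.2    0.59] [ 0.51  -0.133  0.024]
filter_cap [218.2  313.4    0.48] [0.573 0.101 0.151]
wing [210.2  341.     0.74] [ 0.505 -0.035  0.023]
wing [178.7  347.7    0.52] [ 0.499 -0.16   0.037]
wing [212.6  312.5    0.43] [ 0.593 -0.006  0.029]
port [243.7  328.6    0.63] [0.517 0.196 0.181]
plug [154.6  325.7    0.64] [ 0.591 -0.285  0.01 ]
plug [176.2  346.8    0.43] [ 0.503 -0.162  0.047]
tray [170.5  333.1    0.89] [ 0.555 -0.216  0.006]
tray [1.187e+02 3.195e+02 2.300e-01] [ 0.641 -0.457  0.025]
cage [272.5  298.8    0.64] [0.582 0.275 0.152]
[ 1.93178965e-01  9.81163538e-01 -2.06945140e-06 -3.34121230e-06] [0.18951903 0.46267273 0.2453222 ] 0.08558627740159375 0.7 dict_keys(['clock', 'joint_pos', 'joint_vel', 'tau', 'eef_pos', 'tool_rot', 'ft_force', 'ft_torque', 'grip_width'])
```

```bash
python3 - <<'E'
import cv2
a=cv2.imread('pics/top1.png')[130:290,190:460]; b=cv2.imread('pics/side1.png')[110:310,200:460]
cv2.imwrite('pics/a.png',cv2.resize(a,(800,474),interpolation=2)); cv2.imwrite('pics/b.png',cv2.resize(b,(780,600),interpolation=2))
E
```

```text
(no output)
```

View pics/a.png

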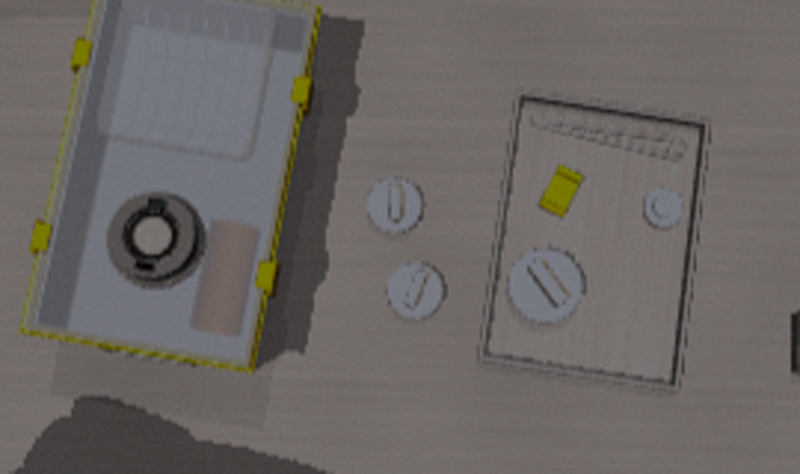

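View pics/b.png

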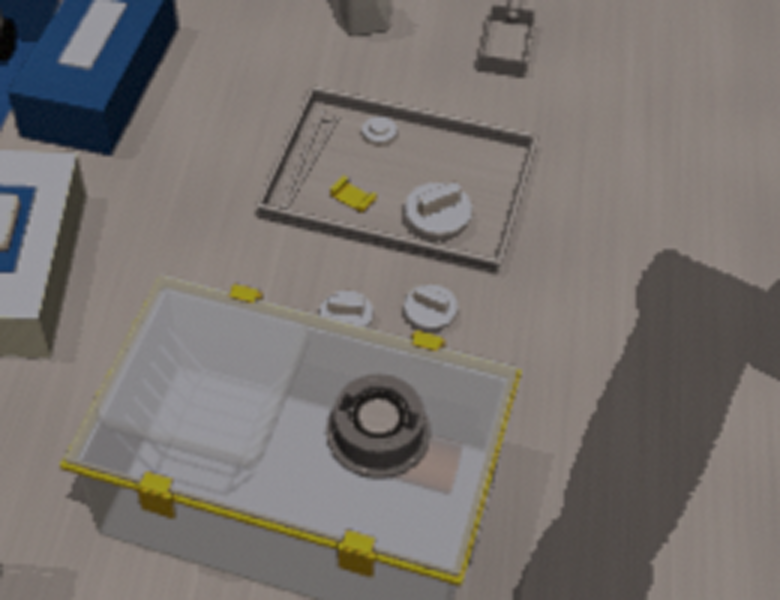

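The tray cap (top px ~[226,374]) has the larger disc, with its wing on the diagonal. The two smaller look-alikes stand on the bench at about [199,323] and [228,330]. The port is at about [210,243], with its slots along the cage's long side. Next I'll measure the cap and port geometry from depth.

```bash
cat >> h.py <<'E'
def cloud(name,d,c,rad):
    i=camera_info(name); k=np.array(i['mtx']); T=np.linalg.inv(np.array(i['world_to_cam']))
    v,u=np.nonzero(d>0); z=d[v,u]
    P=np.c_[(u-k[0,2])/k[0,0]*z,(v-k[1,2])/k[1,1]*z,z]@T[:3,:3].T+T[:3,3]
    m=np.hypot(P[:,0]-c[0],P[:,1]-c[1])<rad
    return P[m],v[m],u[m]
E
python3 - <<'E'
from h import *
print(camera_info('top')['mtx'],camera_info('side')['mtx'][0])
for n in('top','side'):
    p,d=camera(n)
    P,v,u=cloud(n,d,(.5,-.162),.06)
    print(n,'hist',np.histogram(P[:,2],bins=np.arange(-.004,.064,.004))[0])
    wt=P[P[:,2]>.044][:,:2]; r=cv2.minAreaRect(wt.astype('f4')*1000); 
    e=np.linalg.eigh(np.cov(wt.T))[1][:,1]
    print('wing',len(wt),wt.mean(0),r,'pca deg',np.degrees(np.arctan2(e[1],e[0])),P[P[:,2]>.044][:,2].mean())
    ds=P[(P[:,2]>.021)][:,:2]; print('disc',cv2.minEnclosingCircle((ds*1000).astype('f4')))
    P,v,u=cloud(n,d,(.517,.205),.06); m=P[:,2]>.178; q=P[m]
    print('port',len(q),q.mean(0),cv2.minEnclosingCircle((q[:,:2]*1000).astype('f4')),np.round(np.percentile(q[:,2],[5,50,95]),3))
    P,v,u=cloud(n,d,(.56,.19),.35)
    c=p[v,u].astype(int); y=(c[:,0]>90)&(c[:,2]<.5*c[:,0])&(abs(P[:,2]-.15)<.012)
    q=P[y][:,:2]; print('gasket',y.sum(),cv2.minAreaRect((q*1000).astype('f4')))
    for t in('wing','filter_cap','port'):
        for o in spot_point(n,t)[:1]+spot_point(n,t)[:1]:
            z={'wing':.040,'port':.186,'filter_cap':.003}[t]
            print(t,o['location'],ray_z(n,*o['location'],z))
E
```

```text
[[482.96159632   0.         320.39952665]
 [  0.         482.96159632 192.09551197]
 [  0.           0.           1.        ]] [429.48018977   0.         319.27986891]
top hist [119 280 199  32   3   9  82 213 130  16   2   6   9  23  36  11]
wing 81 [ 0.50469713 -0.16730496] ((504.568359375, -168.2740478515625), (48.78493118286133, 15.4663724899292), 34.644081115722656) pca deg -143.49063975720165 0.052366343267753
disc ((499.88018798828125, -153.70852661132812), 52.73995590209961)
port 534 [0.52224358 0.2089995  0.18410025] ((522.5029907226562, 209.01895141601562), 39.5596923828125) [0.179 0.184 0.19 ]
gasket 403 ((645.2789306640625, 248.7479248046875), (340.0897216796875, 438.8975830078125), 81.54335021972656)
wing [223.2, 373.5] [ 0.51209231 -0.16625751  0.04      ]
wing [223.2, 373.5] [ 0.51209231 -0.16625751  0.04      ]
filter_cap [202.0, 320.9] [ 0.57933384 -0.00799739  0.003     ]
filter_cap [202.0, 320.9] [ 0.57933384 -0.00799739  0.003     ]
port [206.9, 243.9] [0.52886871 0.2014667  0.186     ]
port [206.9, 243.9] [0.52886871 0.2014667  0.186     ]
side hist [ 35 157 131 
[... 195 characters left out ...]
g -142.24058120111798 0.05147811176967611
disc ((499.50982666015625, -155.08804321289062), 53.691036224365234)
port 586 [0.52175221 0.21187774 0.1838058 ] ((521.9935913085938, 210.71078491210938), 39.85270309448242) [0.179 0.184 0.189]
gasket 648 ((633.1644897460938, 214.09764099121094), (476.2464904785156, 291.8593444824219), 8.02402400970459)
wing [211.2, 313.5] [ 0.58982299 -0.00449948  0.04      ]
wing [211.2, 313.5] [ 0.58982299 -0.00449948  0.04      ]
filter_cap [183.1, 345.8] [ 0.50410691 -0.16865512  0.003     ]
filter_cap [183.1, 345.8] [ 0.50410691 -0.16865512  0.003     ]
port [246.6, 327.5] [0.5184079  0.20841656 0.186     ]
port [246.6, 327.5] [0.5184079  0.20841656 0.186     ]
```

```bash
cat >> h.py <<'E'
from scipy.spatial.transform import Rotation as R
def go(xyz,ydeg):
    o=get_obs(); M=R.from_quat(o['tool_rot']).as_matrix()
    y=np.degrees(np.arctan2(M[1,1],M[0,1])); t=np.radians((y-ydeg+180)%360-180)
    print('clk',round(o['clock'],2),'at',np.round(o['eef_pos'],4),'ydeg',round(y,1),'tilt',np.round(M[:,2],3),'j',np.round(np.degrees(o['joint_pos']),0),'F',np.round(o['ft_force'],1),'w',round(o['grip_width'],4))
    print('SHIFT cm',np.round(M.T@(np.array(xyz)-o['eef_pos'])*100,2),'TURN',round(t,3))
E
python3 - <<'E'
from h import *
import workcell; print([x for x in dir(workcell) if x[0]!='_']); print(globals().get('tip_reach'))
for n in('top','side'):
    p,d=camera(n)
    P,v,u=cloud(n,d,(.6,.19),.24)
    c=p[v,u].astype(int); y=(c[:,2]<.4*c[:,0])&(abs(P[:,2]-.152)<.015)
    print('gasket',y.sum(),cv2.minAreaRect((P[y][:,:2]*1000).astype('f4')))
    # dark slots/seat: outline around port
    q,v,u=cloud(n,d,(.522,.21),.045)
    s=q[(q[:,2]<.178)]; rr=np.hypot(s[:,0]-.522,s[:,1]-.21); s=s[(rr>.026)&(rr<.034)]
    print('slot deg',np.round(np.sort(np.degrees(np.arctan2(s[:,1]-.21,s[:,0]-.522)))))
go((.5045,-.1665,.245),127)
E
```

```text
['Unreachable', 'camera', 'camera_info', 'get_obs', 'job_done', 'search_frame', 'spot_point', 'tip_reach']
0.014
gasket 466 ((597.307861328125, 198.25062561035156), (229.90103149414062, 359.161865234375), 81.48678588867188)
slot deg [-42. -34. -23. -11. -11.  -7.  -6.  -1.   4.   8.   8.   8.   9.  23.
  35.  43.  60.  73.  78.  79.  85.  90.  95. 100. 110. 122. 147. 153.
 154. 157. 158. 163. 164. 170. 177.]
gasket 554 ((595.739013671875, 201.28857421875), (229.8147430419922, 356.13616943359375), 81.53629302978516)
slot deg [-173. -173. -172. -172. -171. -171. -171. -170. -170. -169. -169. -167.
 -146. -134. -118. -104.  -91.  -87.  -82.  -60.  -36.  -30.  -27.  -24.
  -20.  -15.]
clk 1.5 at [0.1895 0.4627 0.2453] ydeg 67.7 tilt [-0. -0. -1.] j [68. 14.  0. 77.  0. 90.] F [0.3 0.3 0. ] w 0.0853
SHIFT cm [-5.300e+01 -4.628e+01  3.000e-02] TURN -1.035
```

Call:
arm_command(
  translation=[
    [0,-4,0],
    [0,-8,0],
    [0,-12,0],
    [0,-16,0],
    [0,-20,0],
  ],
  turn=[-0.1,-0.2,-0.3,-0.4,-0.5],
  hand=[0,0,0,0,0],
)

```text
clock: 1.92
eef_pos: [0.113, 0.2759, 0.245]
tool_rot: [-0.058, 0.998, -0.0, -0.0]
ft_force: [0.3, 0.5, 1.2]
grip_width: 0.0852
```

```bash
python3 -c "
from h import *
go((.5045,-.1665,.245),127)"
```

```text
clk 1.92 at [0.113  0.2759 0.245 ] ydeg 96.7 tilt [-0. -0. -1.] j [ 68. -10. -24.  75.  -0.  61.] F [0.3 0.5 1.2] w 0.0852
SHIFT cm [-3.376e+01 -4.847e+01  1.000e-02] TURN -0.53
```

Call:
arm_command(
  translation=[
    [-3.8,-1.2,0],
    [-7.6,-2.5,0],
    [-11.2,-4,0],
    [-14.5,-6,0],
    [-17.5,-8.5,0],
  ],
  turn=[-0.1,-0.2,-0.3,-0.4,-0.5],
  hand=[0,0,0,0,0],
)

```text
clock: 2.33
eef_pos: [0.2651, 0.2312, 0.2458]
tool_rot: [-0.282, 0.959, 0.001, 0.001]
ft_force: [-0.1, 1.0, 0.2]
grip_width: 0.0851
```

```bash
python3 -c "
from h import *
go((.5045,-.1665,.15),127)"
```

```text
clk 2.33 at [0.2651 0.2312 0.2458] ydeg 122.8 tilt [ 0.001  0.001 -1.   ] j [ 41.  -3. -19.  74.   0.   8.] F [-0.1  1.   0.2] w 0.0851
SHIFT cm [  1.4  -46.4    9.56] TURN -0.074
```

Call:
arm_command(
  translation=[
    [0,-4,0],
    [0,-8,0],
    [0,-12,0],
    [0,-16,0],
    [0,-20,0],
  ],
  turn=[0,0,0,0,0],
  hand=[0,0,0,0,0],
)

```text
clock: 2.75
eef_pos: [0.3715, 0.0607, 0.2457]
tool_rot: [-0.279, 0.96, 0.0, 0.001]
ft_force: [0.1, 1.3, 0.2]
grip_width: 0.0855
```

Call:
arm_command(
  translation=[
    [0,-4,0],
    [0,-8,0],
    [0,-12,2],
    [0,-16,4],
    [0,-19,6],
  ],
  turn=[0,0,0,0,0],
  hand=[0,0,0,0,0],
)

```text
clock: 3.17
eef_pos: [0.4742, -0.0998, 0.186]
tool_rot: [-0.279, 0.96, -0.001, 0.002]
ft_force: [0.3, 0.3, 1.2]
grip_width: 0.0854
```

```bash
python3 -c "
from h import *
go((.5045,-.1665,.12),127)"
```

```text
clk 3.17 at [ 0.4742 -0.0998  0.186 ] ydeg 122.4 tilt [ 0.003 -0.001 -1.   ] j [-12.  14.  -9.  67.   0. -44.] F [0.3 0.3 1.2] w 0.0854
SHIFT cm [ 1.03 -7.23  6.61] TURN -0.081
```

Call:
arm_command(
  translation=[
    [0.5,-3.5,3],
    [1.0,-7.2,6],
    [1.0,-7.2,6.6],
    [1.0,-7.2,6.6],
    [1.0,-7.2,6.6],
  ],
  turn=[-0.08,-0.08,-0.08,-0.08,-0.08],
  hand=[0,0,0,0,0],
)

```text
clock: 3.58
eef_pos: [0.5017, -0.1636, 0.1187]
tool_rot: [-0.317, 0.948, 0.001, -0.001]
ft_force: [-0.2, 0.7, -0.3]
grip_width: 0.0852
```

```bash
python3 -c "
from h import *
go((.5045,-.1665,.043),127)
save('side','s2.png',(110,260,270,420),4)"
```

```text
clk 3.58 at [ 0.5017 -0.1636  0.1187] ydeg 126.9 tilt [-0.003  0.001 -1.   ] j [-18.  22.  -8.  60.   0. -55.] F [-0.2  0.7 -0.3] w 0.0852
SHIFT cm [-0.05 -0.42  7.57] TURN -0.001
```

View pics/s2.png

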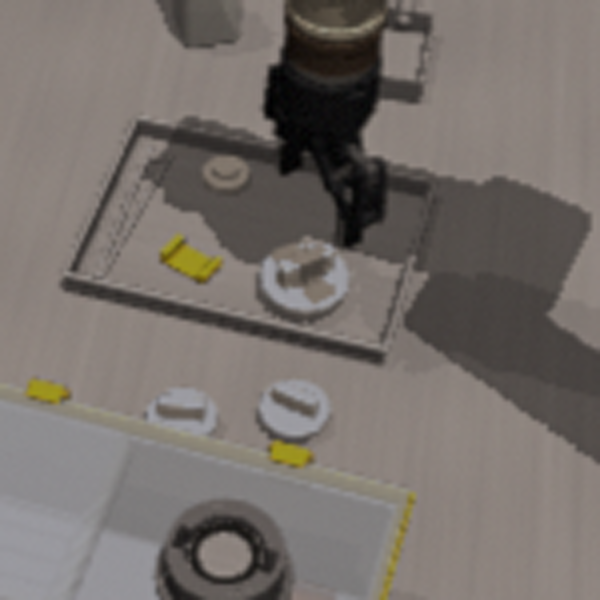

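The open gripper is above the tray cap (crop ~[270,305]), with the jaws opening across the wing. I'll descend and close.

Call:
arm_command(
  translation=[
    [0,-0.2,2.5],
    [0,-0.4,5],
    [0,-0.4,6.5],
    [0,-0.4,7.5],
    [0,-0.4,7.5],
  ],
  turn=[0,0,0,0,0],
  hand=[0,0,0,0,0],
)

```text
clock: 4.05
eef_pos: [0.5042, -0.1654, 0.0442]
tool_rot: [-0.318, 0.948, 0.001, -0.001]
ft_force: [-0.5, 0.0, 0.2]
grip_width: 0.0852
```

Call:
arm_command(
  translation=[
    [0,0,0],
    [0,0,0],
    [0,0,0],
    [0,0,0],
    [0,0,0],
  ],
  turn=[0,0,0,0,0],
  hand=[0.3,0.5,0.7,1,1],
)

```text
clock: 4.47
eef_pos: [0.5057, -0.1669, 0.0455]
tool_rot: [-0.317, 0.948, -0.0, 0.001]
ft_force: [-0.1, -0.7, 0.0]
grip_width: 0.026
```

Call:
arm_command(
  translation=[
    [0,0,0],
    [0,0,0],
    [0,0,0],
    [0,0,0],
    [0,0,0],
  ],
  turn=[0,0,0,0,0],
  hand=[1,1,1,1,1],
)

```text
clock: 4.88
eef_pos: [0.5056, -0.1671, 0.0453]
tool_rot: [-0.317, 0.948, -0.0, 0.001]
ft_force: [-0.4, -0.6, 5.4]
grip_width: 0.0129
```

Call:
arm_command(
  translation=[
    [0,0,-2],
    [0,0,-5],
    [0,0,-9],
    [0,0,-13],
    [0,0,-17],
  ],
  turn=[0,0,0,0,0],
  hand=[1,1,1,1,1],
)

```text
clock: 5.3
eef_pos: [0.504, -0.1664, 0.2154]
tool_rot: [-0.317, 0.948, 0.001, -0.001]
ft_force: [0.7, 0.3, -1.1]
grip_width: 0.0129
```

Call:
arm_command(
  translation=[
    [0,0,-3.5],
    [0,0,-6],
    [0,0,-6],
    [0,0,-6],
    [0,0,-6],
  ],
  turn=[0.1,0.2,0.3,0.4,0.5],
  hand=[1,1,1,1,1],
)

```text
clock: 5.72
eef_pos: [0.505, -0.1667, 0.2747]
tool_rot: [-0.071, 0.998, 0.0, 0.0]
ft_force: [-0.2, -0.3, -1.1]
grip_width: 0.0125
```

```bash
python3 -c "
from h import *
go((.5223,.2105,.285),81.5)
save('side','s3.png',(60,260,230,460),3)"
```

```text
clk 5.72 at [ 0.505  -0.1667  0.2747] ydeg 98.1 tilt [-0.  0. -1.] j [-18.  17.   9.  82.   0. -26.] F [-0.2 -0.3 -1.1] w 0.0125
SHIFT cm [-7.02 37.1  -1.02] TURN 0.289
```

View pics/s3.png

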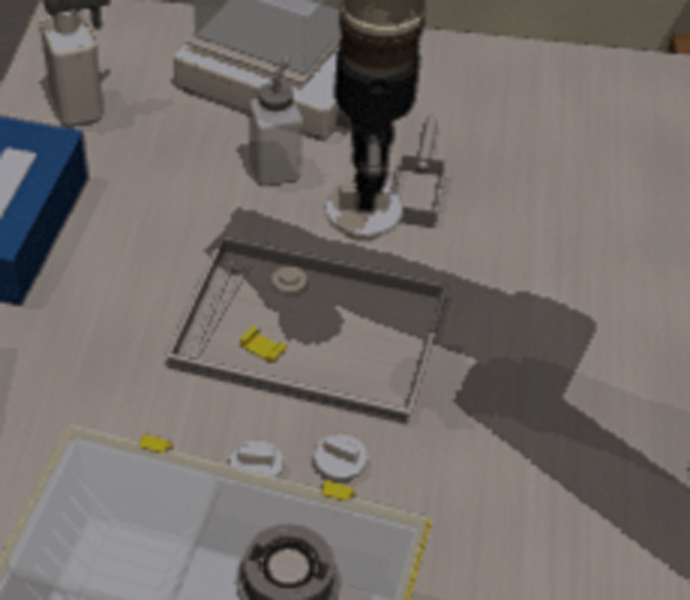

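The cap is in the jaws (disc at crop ~[210,365]), and the −1.1 N reading fits its weight. I'll move it over the port.

Call:
arm_command(
  translation=[
    [-0.7,4,-0.2],
    [-1.5,8,-0.5],
    [-2.2,12,-1],
    [-3,16,-1],
    [-3.8,20,-1],
  ],
  turn=[0.1,0.2,0.29,0.29,0.29],
  hand=[1,1,1,1,1],
)

```text
clock: 6.18
eef_pos: [0.5131, 0.0382, 0.2843]
tool_rot: [0.071, 0.997, -0.0, -0.0]
ft_force: [2.2, -1.1, -1.2]
grip_width: 0.0129
```

```bash
python3 -c "
from h import *
go((.5223,.2105,.285),81.5)"
```

```text
clk 6.18 at [0.5131 0.0382 0.2843] ydeg 81.8 tilt [-0.001  0.    -1.   ] j [ 4. 15.  7. 83.  0. 12.] F [ 2.2 -1.1 -1.2] w 0.0129
SHIFT cm [ 1.54 17.18 -0.07] TURN 0.006
```

Call:
arm_command(
  translation=[
    [0.4,4,0],
    [0.8,8,0],
    [1.2,12,0],
    [1.5,15.5,0],
    [1.5,17,0],
  ],
  turn=[0,0,0,0,0],
  hand=[1,1,1,1,1],
)

```text
clock: 6.6
eef_pos: [0.5222, 0.2114, 0.2834]
tool_rot: [0.069, 0.998, 0.0, -0.001]
ft_force: [0.0, -0.4, -0.5]
grip_width: 0.0125
```

Call:
arm_command(
  translation=[
    [0,0,0],
    [0,0,0],
  ],
  turn=[0,0],
  hand=[1,1],
)

```text
clock: 6.77
eef_pos: [0.5226, 0.2074, 0.2836]
tool_rot: [0.07, 0.998, -0.001, -0.001]
ft_force: [-0.0, -0.9, -0.1]
grip_width: 0.0126
```

```bash
python3 - <<'E'
from h import *
go((.5223,.2105,.255),81.5)
e=get_obs()['eef_pos']
for n in('side','top'):
    p,d=save(n,n+'4.png')
    P,v,u=cloud(n,d,e,.06); 
    print(n,'hist',np.histogram(P[:,2],bins=np.arange(.17,.33,.005))[0])
    q=P[(P[:,2]>.250)&(P[:,2]<.277)]; c=p[v,u][(P[:,2]>.250)&(P[:,2]<.277)].min(1)
    s=q[c>110]; print(len(s),s.mean(0),cv2.minEnclosingCircle((s[:,:2]*1000).astype('f4')), cv2.fitEllipse(cv2.convexHull((s[:,:2]*1000).astype('f4'))))
    for o in spot_point(n,'wing')[:3]+spot_point(n,'filter_cap')[:3]: print(o,ray_z(n,*o['location'],e[2]-.003))
a=cv2.imread('pics/side4.png')[120:320,220:440]
cv2.imwrite('pics/s4.png',cv2.resize(a,(660,600),interpolation=2))
E
```

```text
clk 6.77 at [0.5226 0.2074 0.2836] ydeg 81.9 tilt [-0.002 -0.001 -1.   ] j [22. 20. 15. 85. -0. 30.] F [-0.  -0.9 -0.1] w 0.0126
SHIFT cm [0.07 0.31 2.86] TURN 0.007
side hist [ 38 160 162 181   8   0   0   0   0   0   0   0   0   0   0   0   0   6
 136 250  14  13  18  21  31   2   1   0   4   9  12]
238 [0.50672236 0.21913273 0.26584049] ((521.1483764648438, 207.92770385742188), 38.37195587158203) ((521.3032836914062, 207.8309783935547), (74.83721923828125, 76.04644775390625), 17.502334594726562)
{'location': [209.1, 343.7], 'conf': 0.7} [0.48844899 0.1532361  0.28058007]
{'location': [211.6, 313.2], 'conf': 0.67} [0.56160243 0.17313848 0.28058007]
{'location': [226.2, 328.0], 'conf': 0.65} [0.51949592 0.21029364 0.28058007]
{'location': [232.5, 328.0], 'conf': 0.67} [0.51692525 0.22821393 0.28058007]
{'location': [220.9, 314.3], 'conf': 0.66} [0.55440963 0.20030651 0.28058007]
{'location': [216.5, 343.6], 'conf': 0.59} [0.48599457 0.17569925 0.28058007]
top hist [ 3  2 20 18  2  0  0  0  0  0  0  0  0  0  0  0  0  0  5 27  2  0  0  0
  0  0  0  0  0  1  7]
12 [0.50815065 0.17621054 0.26689299] ((508.6236572265625, 176.27052307128906), 5.339328289031982) ((508.3676452636719, 176.1499481201172), (8.955666542053223, 10.69478702545166), 13.25866985321045)
{'location': [225.1, 330.4], 'conf': 0.74} [ 0.47273194 -0.02936158  0.28058007]
{'location': [189.9, 159.6], 'conf': 0.68} [0.55181742 0.40047412 0.28058007]
{'location': [196.4, 317.4], 'conf': 0.54} [0.54452831 0.0045265  0.28058007]
{'location': [227.7, 327.7], 'conf': 0.81} [ 0.46609018 -0.02276582  0.28058007]
{'location': [201.5, 324.7], 'conf': 0.8} [ 0.53194389 -0.01406715  0.28058007]
{'location': [206.3, 238.0], 'conf': 0.4} [0.51472788 0.20219052 0.28058007]
```

View pics/s4.png

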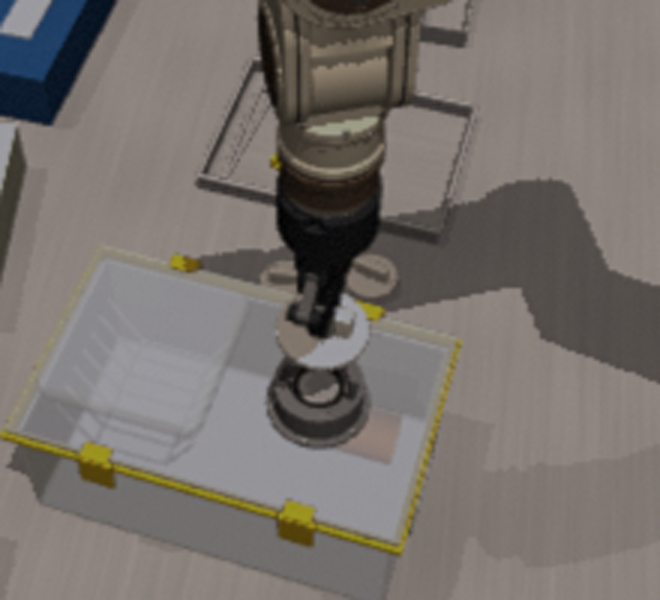

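Same-camera comparison: the disc is centred at (521.2, 207.9) mm and the port at (522, 210.7) mm, so I shift by about (+1, +3) mm and go down to just above the rim.

```bash
python3 -c "
from h import *
go((.5234,.2102,.240),81.5)"
```

```text
clk 7.07 at [0.5232 0.2056 0.2849] ydeg 81.6 tilt [ 0. -0. -1.] j [21. 20. 15. 85. -0. 30.] F [ 0.5  0.  -0.4] w 0.0126
SHIFT cm [0.05 0.46 4.49] TURN 0.003
```

Call:
arm_command(
  translation=[
    [0,0.3,2],
    [0,0.3,4],
    [0,0.3,4.3],
    [0,0.3,4.3],
    [0,0.3,4.3],
  ],
  turn=[0.01,0.01,0.01,0.01,0.01],
  hand=[1,1,1,1,1],
)

```text
clock: 7.48
eef_pos: [0.5237, 0.2095, 0.2423]
tool_rot: [0.077, 0.997, 0.0, 0.0]
ft_force: [0.5, -0.1, 0.1]
grip_width: 0.0128
```

```bash
python3 - <<'E'
from h import *
go((.5234,.2102,.2118),81.5)
p,d=save('side','s5.png',(180,290,270,400),5)
e=get_obs()['eef_pos']
P,v,u=cloud('side',d,e,.06); m=(P[:,2]>e[2]-.034)&(P[:,2]<e[2]-.007)
s=P[m][p[v,u][m].min(1)>100]; print(cv2.minEnclosingCircle((s[:,:2]*1000).astype('f4')))
E
```

```text
clk 7.48 at [0.5237 0.2095 0.2423] ydeg 81.1 tilt [ 0.  0. -1.] j [22. 21. 10. 79. -0. 31.] F [ 0.5 -0.1  0.1] w 0.0128
SHIFT cm [0.05 0.06 3.05] TURN -0.006
((522.9944458007812, 210.32533264160156), 39.006378173828125)
```

View pics/s5.png

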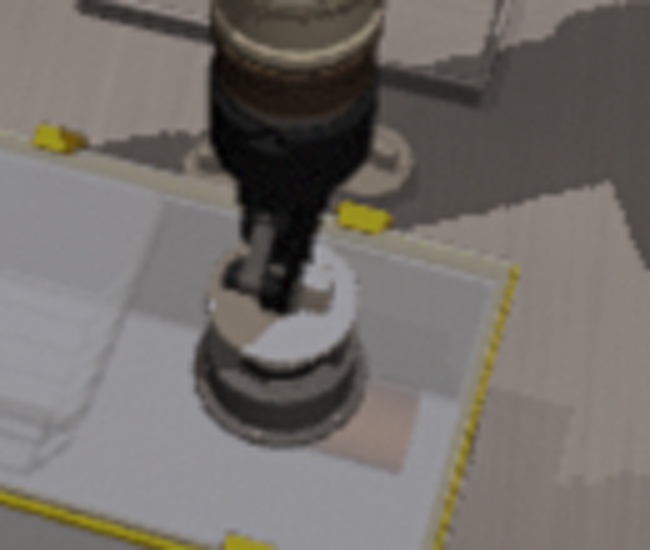

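The cap sits level over the port, centred within about 1 mm. I'll lower it in small steps and watch the force.

Call:
arm_command(
  translation=[
    [0.05,0,0.6],
    [0.05,0,1.2],
    [0.05,0,1.6],
    [0.05,0,1.9],
    [0.05,0,1.9],
  ],
  turn=[0,0,0,0,0],
  hand=[1,1,1,1,1],
)

```text
clock: 7.95
eef_pos: [0.5225, 0.21, 0.2217]
tool_rot: [0.077, 0.997, -0.0, -0.001]
ft_force: [1.0, -0.1, -1.0]
grip_width: 0.0126
```

Call:
arm_command(
  translation=[
    [0,0,0.2],
    [0,0,0.4],
    [0,0,0.6],
    [0,0,0.8],
    [0,0,0.8],
  ],
  turn=[0,0,0,0,0],
  hand=[1,1,1,1,1],
)

```text
clock: 8.37
eef_pos: [0.523, 0.2101, 0.2151]
tool_rot: [0.077, 0.997, 0.0, 0.0]
ft_force: [-3.0, -2.0, 5.5]
grip_width: 0.013
```

Call:
arm_command(
  translation=[
    [0,0,0.1],
    [0,0,0.2],
    [0,0,0.2],
  ],
  turn=[0,0,0],
  hand=[1,1,1],
)

```text
clock: 8.62
eef_pos: [0.523, 0.2101, 0.2135]
tool_rot: [0.077, 0.997, 0.0, 0.0]
ft_force: [-3.2, -0.3, 7.3]
grip_width: 0.0127
```

Call:
arm_command(
  translation=[
    [0,0,0.1],
    [0,0,0.2],
    [0,0,0.3],
    [0,0,0.3],
  ],
  turn=[0,0,0,0],
  hand=[1,1,1,1],
)

```text
clock: 8.95
eef_pos: [0.523, 0.2101, 0.2108]
tool_rot: [0.077, 0.997, 0.0, 0.0]
ft_force: [-4.5, -0.9, 8.8]
grip_width: 0.0128
```

The force is about 9 N at depth ~17.4 mm, which fits the spring, so the lugs are under the ridge. Now the clockwise turn.

Call:
arm_command(
  translation=[
    [0,0,0],
    [0,0,0],
    [0,0,0],
    [0,0,0],
    [0,0,0],
  ],
  turn=[0.1,0.2,0.3,0.4,0.5],
  hand=[1,1,1,1,1],
)

```text
clock: 9.37
eef_pos: [0.5246, 0.2106, 0.2116]
tool_rot: [0.323, 0.946, 0.002, 0.002]
ft_force: [0.4, -0.3, 7.9]
grip_width: 0.0128
```

```bash
python3 -c "
from h import *
go((.523,.2101,.2110),0);print(get_obs()['ft_torque'])"
```

```text
clk 9.37 at [0.5246 0.2106 0.2116] ydeg 52.3 tilt [ 0.005  0.002 -1.   ] j [22. 22.  7. 74. -0. 60.] F [ 0.4 -0.3  7.9] w 0.0128
SHIFT cm [ 0.09 -0.14  0.06] TURN 0.912
[-0.13027269  0.12676961  0.06007821]
```

Call:
arm_command(
  translation=[
    [0,0,0.05],
    [0,0,0.05],
    [0,0,0.05],
    [0,0,0.05],
    [0,0,0.05],
  ],
  turn=[0.1,0.2,0.3,0.4,0.5],
  hand=[1,1,1,1,1],
)

```text
clock: 9.78
eef_pos: [0.5248, 0.2105, 0.2113]
tool_rot: [0.548, 0.837, 0.002, 0.002]
ft_force: [0.7, -0.8, 7.3]
grip_width: 0.0128
```

Call:
arm_command(
  translation=[
    [0,0,0],
    [0,0,0],
    [0,0,0],
    [0,0,0],
    [0,0,0],
  ],
  turn=[0.1,0.2,0.3,0.39,0.39],
  hand=[1,1,1,1,1],
)

```text
clock: 10.2
eef_pos: [0.5248, 0.2105, 0.2112]
tool_rot: [0.699, 0.715, 0.002, 0.001]
ft_force: [-0.1, -1.0, 8.6]
grip_width: 0.0129
```

```bash
python3 -c "
from h import *
go((.523,.2101,.2110),-1.5);print(get_obs()['ft_torque'])"
```

```text
clk 10.2 at [0.5248 0.2105 0.2112] ydeg 1.4 tilt [ 0.005  0.002 -1.   ] j [ 22.  22.   6.  74.  -0. 111.] F [-0.1 -1.   8.6] w 0.0129
SHIFT cm [-0.04 -0.18  0.02] TURN 0.05
[-0.10847028  0.02434108 -0.0761649 ]
```

Call:
arm_command(
  translation=[
    [0,0,0],
    [0,0,0],
    [0,0,0],
  ],
  turn=[0.03,0.06,0.06],
  hand=[1,1,1],
)

```text
clock: 10.45
eef_pos: [0.5241, 0.2107, 0.2112]
tool_rot: [0.719, 0.695, 0.002, 0.001]
ft_force: [-1.7, -0.5, 8.7]
grip_width: 0.0127
```

```bash
python3 -c "
from h import *
go((.523,.2101,.2165),-1.5);print(get_obs()['ft_torque'])"
```

```text
clk 10.45 at [0.5241 0.2107 0.2112] ydeg -1.9 tilt [ 0.004  0.002 -1.   ] j [ 22.  22.   6.  74.   0. 114.] F [-1.7 -0.5  8.7] w 0.0127
SHIFT cm [-0.06 -0.11 -0.53] TURN -0.007
[-0.11402297  0.41599547  0.25074053]
```

The torque reversed sharply at −1.9°, which is the stop. Now I ease up so the spring lifts the lugs into the notches.

Call:
arm_command(
  translation=[
    [0,0,-0.1],
    [0,0,-0.2],
    [0,0,-0.3],
    [0,0,-0.4],
    [0,0,-0.4],
  ],
  turn=[0,0,0,0,0],
  hand=[1,1,1,1,1],
)

```text
clock: 10.87
eef_pos: [0.524, 0.2107, 0.2135]
tool_rot: [0.719, 0.695, 0.001, 0.0]
ft_force: [4.0, 1.9, 2.3]
grip_width: 0.0127
```

Call:
arm_command(
  translation=[
    [0,0,-0.1],
    [0,0,-0.1],
    [0,0,-0.1],
  ],
  turn=[0,0,0],
  hand=[1,1,1],
)

```text
clock: 11.12
eef_pos: [0.5239, 0.2106, 0.2144]
tool_rot: [0.719, 0.695, 0.001, 0.0]
ft_force: [4.0, 3.4, 0.8]
grip_width: 0.0126
```

```bash
python3 -c "
from h import *
go((.523,.2101,.2165),-1.5);print(get_obs()['ft_torque'])"
```

```text
clk 11.12 at [0.5239 0.2106 0.2144] ydeg -1.9 tilt [ 0.002  0.001 -1.   ] j [ 22.  22.   7.  75.   0. 114.] F [4.  3.4 0.8] w 0.0126
SHIFT cm [-0.05 -0.09 -0.21] TURN -0.007
[ 0.61778713 -1.05640831  0.23157742]
```

Upward motion stopped about 2 mm short of the locked height, with ~5 N pushing sideways. I'll check the disc height with the camera.

```bash
python3 - <<'E'
from h import *
p,d=save('side','s6.png',(180,290,270,400),5)
e=get_obs()['eef_pos']
P,v,u=cloud('side',d,e,.07); r=np.hypot(P[:,0]-.5225,P[:,1]-.2105)
b=p[v,u].min(1)
m=(r<.034)&(P[:,2]>.186)&(P[:,2]<.208)
print('disc z',m.sum(),np.percentile(P[m][:,2],[10,50,90]),cv2.minEnclosingCircle((P[(b>100)&(P[:,2]>.19)&(P[:,2]<.206)&(r<.05)][:,:2]*1000).astype('f4')))
A=np.c_[P[m][:,:2]-[.5225,.2105],np.ones(m.sum())]; print('plane',np.linalg.lstsq(A,P[m][:,2],rcond=None)[0])
m=(r>.05)&(P[:,2]>.145)&(P[:,2]<.159); print('lid z',m.sum(),np.median(P[m][:,2]))
E
```

```text
disc z 263 [0.19502092 0.19700347 0.1996901 ] ((522.0364990234375, 210.57379150390625), 38.5302848815918)
plane [-0.00090502  0.01626663  0.19716375]
lid z 752 0.15265923305435647
```

View pics/s6.png

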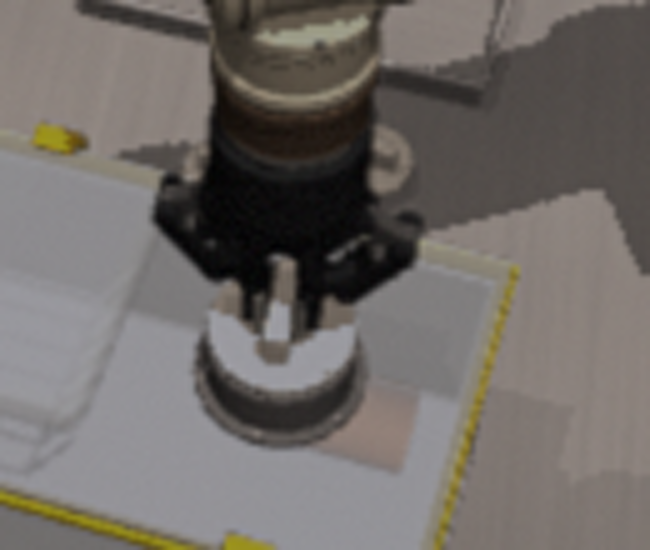

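The picture shows the cap level in the collar with the wing turned crosswise. The disc height puts its depth at ~13.5 mm, so the lugs are in the notches but held by friction from the side push and the stop torque. I'll ease both off.

Call:
arm_command(
  translation=[
    [0.05,0.05,0],
    [0.1,0.1,0],
    [0.1,0.1,-0.05],
    [0.1,0.1,-0.1],
  ],
  turn=[-0.015,-0.03,-0.03,-0.03],
  hand=[1,1,1,1],
)

```text
clock: 11.5
eef_pos: [0.5239, 0.2106, 0.2158]
tool_rot: [0.708, 0.706, -0.0, 0.0]
ft_force: [0.9, 1.5, 6.4]
grip_width: 0.0127
```

```bash
python3 -c "
from h import *
go((.523,.2101,.2165),-1.5);print(get_obs()['ft_torque'])"
```

```text
clk 11.5 at [0.5239 0.2106 0.2158] ydeg -0.2 tilt [ 0.    -0.001 -1.   ] j [ 22.  22.   7.  75.  -0. 112.] F [0.9 1.5 6.4] w 0.0127
SHIFT cm [-0.05 -0.09 -0.07] TURN 0.023
[ 0.08123491 -0.27977725  0.0141415 ]
```

Call:
arm_command(
  translation=[
    [0,0,-0.05],
    [0,0,-0.1],
    [0,0,-0.1],
  ],
  turn=[0,0,0],
  hand=[1,1,1],
)

```text
clock: 11.75
eef_pos: [0.5239, 0.2107, 0.2163]
tool_rot: [0.708, 0.706, -0.0, 0.0]
ft_force: [2.1, 1.0, 3.8]
grip_width: 0.0129
```

Call:
arm_command(
  translation=[
    [0,0,-0.05],
    [0,0,-0.1],
    [0,0,-0.1],
  ],
  turn=[0,0,0],
  hand=[1,1,1],
)

```text
clock: 12.0
eef_pos: [0.5239, 0.2107, 0.2164]
tool_rot: [0.708, 0.706, -0.001, 0.0]
ft_force: [3.2, -0.2, -1.9]
grip_width: 0.0129
```

```bash
python3 -c "
from h import *
go((.523,.2101,.2165),-1.5);print(get_obs()['ft_torque'])"
```

```text
clk 12.0 at [0.5239 0.2107 0.2164] ydeg -0.2 tilt [-0.001 -0.001 -1.   ] j [ 22.  22.   7.  75.  -0. 112.] F [ 3.2 -0.2 -1.9] w 0.0129
SHIFT cm [-0.06 -0.09 -0.01] TURN 0.023
[ 0.03821395 -0.84243423  0.00697231]
```

It hit a firm ceiling at z = 0.2164 (depth ~12 mm), and the pull no longer raises it, so it is in the notches. I'll ease the pull and nudge it gently to the rotation stop.

Call:
arm_command(
  translation=[
    [0,0.05,0.05],
    [0,0.05,0.05],
    [0,0.05,0.05],
  ],
  turn=[0.01,0.02,0.02],
  hand=[1,1,1],
)

```text
clock: 12.25
eef_pos: [0.524, 0.2107, 0.2163]
tool_rot: [0.715, 0.699, -0.001, -0.0]
ft_force: [0.5, -0.5, 0.9]
grip_width: 0.0127
```

```bash
python3 - <<'E'
from h import *
go((.523,.2101,.2165),-1.5);print(get_obs()['ft_torque'])
p,d=save('side','s7.png',(150,290,260,410),4)
P,v,u=cloud('side',d,(.5225,.2105),.07); r=np.hypot(P[:,0]-.5225,P[:,1]-.2105)
m=(r<.034)&(P[:,2]>.186)&(P[:,2]<.208)
print('disc z',np.median(P[m][:,2]))
E
```

```text
clk 12.25 at [0.524  0.2107 0.2163] ydeg -1.3 tilt [-0.001 -0.001 -1.   ] j [ 22.  22.   7.  75.  -0. 113.] F [ 0.5 -0.5  0.9] w 0.0127
SHIFT cm [-0.06 -0.1  -0.02] TURN 0.003
[-0.27637613 -0.29383811  0.09007983]
disc z 0.1986126991103564
```

View pics/s7.png

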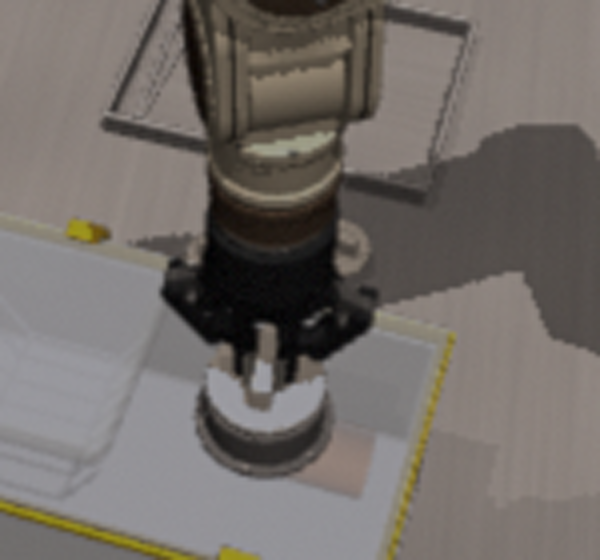

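The cap is level in the collar and still gripped. The disc top is 12 mm above the rim, which is the locked height, and the angle is at the stop with wrist force near 1 N. I'm handing it in.

```bash
python3 -c "
from h import *
print(job_done())"
```

```text
the job is handed in; nothing more can be done
None
```

The filter cap is locked in the port, and the arm is still gripping its wing so you can fit the safety clip. I took the full-size cap from the tray, pressed it against the spring (about 9 N at 17 mm depth) and turned it clockwise to the stop. I then eased off so the spring lifted it into the notches.

**Last checks:**
- **Height:** the disc top is about 12 mm above the rim, which means the cap sits 12 mm deep, the locked depth. It also would not lift further when I pulled it gently.
- **Turn:** about 82–83° clockwise, with a slight torque against the stop.
- **Force and time:** the wrist force was about 1 N, the grip opening was 12.7 mm and the clock read about 12 s.

**What disagreed:**
- **Jam on the first lift:** the cap first stuck at about 14 mm depth because of a side push and the torque at the stop. It freed when I backed off slightly and recentred.
- **Wing thickness:** the fingers read about 1.3 mm less than the 14 mm you gave. The wing and disc sizes in the images matched, so I took it as the right cap.

I did not touch the other things in the tray and on the bench, but I made no separate measurement of them at the end.

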